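Open the board holder and keep it open

ROBOT

A 6-joint arm with a two-finger parallel gripper is mounted at the origin on the work surface. World frame = base frame: x ahead of the robot, y to its left, z up, the work surface at z = 0. Lengths are in m, angles in degrees, forces in N, time in s.
With the tool pointing down it reaches from about 0.35 to 0.875 m from the base axis. Payload 4.2 kg.
Tool frame: the origin (TCP) lies midway between the tips of the shut fingers; the grasp point (between the pads) lies 19 mm behind it; y points along the fingers, z is the direction in which the jaws open and shut, and the axes are right-handed (so a half turn about y gives the same grasp; the last joint's range is limited). The gripper opens to 87 mm and grips with 3 to 60 N. Pads are 19 mm wide; open, the fingers measure 117 mm over their backs; the gripper's body (75 mm by 190 mm) begins 51 mm behind the grasp point.
Start: joints at [90.218, 22.042, 0.453, 0, -68.411, -14.817], TCP at [0.158, 0.605, 0.223] pointing down, gripper open.
Joint ranges: [-179.83, 179.83], [-69.29, 118.12], [-61.27, 80.66], [-181.25, 117.63], [-171.15, -9.14], [-177.46, 177.46]. Speed limits (degrees/s): [159.86, 159.86, 180, 180, 180, 180].

INTERFACE

Orientations are given as [roll, pitch, yaw] about the fixed x, y, z axes, in that order (R = Rz(yaw) Ry(pitch) Rx(roll)).
In Python, from workcell import env gives the robot as it stands. The module is installed in compiled form; this text tells all that it offers. Calls block until the motion is done:
- env.goto(position, orientation): joint-space move of the TCP to a pose.
- env.move_straight(position, rotation=None, rate=0.15, force_limit=None): straight line of the TCP; rotation=None keeps the orientation; rate is the mean speed in m/s. With force_limit (N) it stops when the force on the tool has changed by that much, and returns True; else False.
- env.set_joints(angles): joint-space move.
- env.gripper_to(opening, grasp_force=None): opening from 0.0 (shut) to 1.0 (fully open); grasp_force is the grip in N (None keeps the last); returns when the fingers have stopped.
- env.dwell(seconds).
- env.inverse_kinematics(position, orientation): joint angles nearest the present ones, or None.
- env.read_state(): the state.
- env.grab_frame(name): name is "side" or "top"; returns a dict with "image" (400x640x3 uint8, blue, green, red), "fx", "fy", "cx", "cy" (pixels), "position" and "orientation" of the camera in the world. Camera axes: x right, y up, looking along -z (the intrinsics and any distortion apply to the point x, -y, -z); pixel columns grow to the right and rows downward; lengths in m; the calibration is good to about 2 mm. A picture is of the moment at which its call begins. There is no depth.
A pose or a line that the arm cannot do raises env.Unreachable and nothing moves.
- env.close_job(): hands the job in, once; it reports no verdict.
Trained networks look in a picture, given as the dict that the camera call returned (one of the last four; its "shot" number tells which), for a name from the list of things; names that differ only in an ending like _2 or _b are one class to them, and where a whole thing is asked for, a point or a joint stands for the part that bears it (a point fixed in the world has none). Each returns a list of dicts, best first, with "score" (0 to 1); they miss things now and then, are a little off and sometimes report something else, mostly with a low value. They report only what shows in the picture. A call takes as long as a camera call.
- env.search_frame(picture, thing): "xyz" ([x, y, z] in m, in world coordinates, good to about 4 mm: the middle of the surface that is visible of it).
- env.trace(picture, thing): "mask" (400x640 bool, what is visible of it).
The state is a dict: "clock": time; "joint_positions": joint angles; "qvel": joint speeds; "joint_torque": joint torques, N m; "position": TCP position; "tool_rot": TCP orientation; "force": force on the tool from outside, world axes, zero at the start; "wrist_torque": the same for the moment, N m; "opening": opening from 0.0 (shut) to 1.0 (fully open).
Only numpy, scipy, OpenCV 4.12 (cv2) and the standard library are available. Lean on these libraries where they do the work, as an engineer would, in place of code of your own. Each camera call takes 0.05 s, during which the arm holds its last target. There are 200 camera calls.

TASK

I want to lay the long circuit board into the holder, so make it ready for me: first swing the holder's board rest out sideways until it clicks home in its end detent, then pull the spring-loaded jaw back towards the robot until its pointer lines up with the cursor clamped on the scale. The jaw springs shut when let go, so finish while still holding it open at that mark, and leave the cursor and everything else on the bench where they are.

Things in the scene. Friction and masses are not known exactly. Their poses are not given: they have to be found in the camera images.
- holder: Circuit-board holder screwed to the bench: aluminium base 290 x 110 x 24 mm (holder's x -150 to +140 mm), two guide rods, a fixed jaw at the far (+x) end (face at x = +100, top 67 mm) and an end block at the near end (top 52 mm). Origin at bench height, mid-width; +x runs along the rods to the fixed jaw, +y to the board rest's side. Yaw within 0.35 rad; does not move.
- jaw (a joint): How far the sliding jaw is pulled out, in m: 0 = sprung shut (10 mm gap to the fixed jaw); grows as the jaw moves along the holder's -x, hard stop at 0.125. The spring pulls it shut with about 5 N at 0, rising 0.7 N per 10 mm (12 N at 0.100). Let go, it slides back to 0.
- jaw_handle (a point): Middle of the bar of the bow handle on the jaw, 85 mm above the bench: round dark steel bar 11 mm thick, 72 mm along the holder's y between two legs, 30 mm free beneath, free on both sides. It stands on the jaw's grey carriage (60 mm in x, 80 mm in y, top at 50 mm; bar 20 mm nearer the robot than its middle), whose steel lip, 66 mm high, lies 38 to 50 mm beyond the bar.
- jaw_pointer (a point): Tip of the flat dark steel arrow-shaped pointer that sticks out 11 mm from the sliding jaw's -y side, just over the scale; moves with the jaw.
- cursor_tip (a point): Tip of the nose of the cursor, a dark steel block (18 x 14 mm, top at 36 mm, black thumbscrew outside) clamped on the scale along the holder's -y edge. It is the mark: the pull still needed is the distance from jaw_pointer to this tip along the holder's x. Set somewhere between 65 and 110 mm of pull. Its nose lies 1.4 mm outside the pointer's path, so they never touch.
- rest (a joint): Angle of the board rest, in rad: 0 = folded along the holder's +y side, pointing to the holder's -x; grows as it swings outward (clockwise from above) to the stop at 1.571, pointing to the holder's +y. Starts at 0 to 0.4 and stays where left. About 0.25 rad before the stop a spring ball resists with about 3 N at the post; in the last 0.1 rad the ball drives it to the stop and keeps it there.
- rest_post (a point): Centre of the top of the board rest's upright post: a round aluminium post 16 mm thick with a rubber tip, top 58 mm above the bench. It stands on the end of a flat swing arm whose top is 20 mm above the bench (22 mm at its end round the foot of the post), 110 mm from the pivot.
- rest_pivot (a point): The vertical axis about which the board rest swings, 20 mm above the bench, on a lug at the holder's +y side (65 mm towards +x and 90 mm towards +y from the holder's origin).
- board: The long green circuit board, 240 x 76 mm, up to 23 mm high with its components, lying flat on the bench on the holder's -y side. Origin at the centre of its underside. Not to be moved now.
- cutters: Flush cutters with black handles, about 125 mm long, 14 mm high, lying on the bench near the board rest. Leave alone.
- flux: White flux bottle with black cap, 32 mm across, 75 mm tall, behind the fixed jaw. Origin under its centre. Leave alone.
- spool: Spool of solder standing on end, 58 mm across, 44 mm high, beyond the board rest's pivot. Origin under its centre. Leave alone.
- multimeter: Black multimeter lying on its back, 175 x 85 x 47 mm, to the robot's left. Leave alone.
- driver: Screwdriver, 170 mm long, lying to the robot's right. Leave alone.
- tray: Clear plastic tray of small parts, 150 x 120 x 35 mm, ahead on the robot's left. Leave alone.

How it is judged (in metres and radians):
On the way, in this order (a step that is already met when the one before it is completed fails the run):
1. the board rest is swung right out and seated in its end detent (value of joint rest above 1.53 rad), for 0.2 s.
2. the jaw is pulled out so that its pointer is at the cursor (x of jaw_pointer in the frame of cursor_tip between -0.005 and 0.005 m), for 0.2 s.
At the end, for the whole second after the job is handed in: The board rest is seated at its end stop (within 0.04 rad), and the gripper's fingers are still holding the jaw open, at rest, against its spring (at least 2 N on it) with its pointer within 5 mm of the cursor along the scale (all of step 2 and value of joint rest above 1.53 rad and velocity of joint jaw between -0.01 and 0.01 m/s and contact force between the fingers and jaw above 2 N); the arm keeps its last pose, push and grip.
It fails at once if the cursor is shifted on its scale (more than 3 mm) (distance of cursor_tip from where it was at the start of the episode above 0.003 m).
It fails at once if something else on the bench is knocked out of its place (more than 30 mm) (distance of any of board, cutters, flux, spool, multimeter, driver, tray from where it was at the start of the episode above 0.03 m).
It also fails if it takes over 54 s, if anything falls off the work surface, if the arm or the gripper's body presses on something with over 40 N, if the wrist force passes 120 N, or if a joint passes its speed limit or range.

## Working session

There is one attempt and no reset: what is moved stays moved. The work goes in short steps, each a Python script; the robot and the scene stay as the last script left them, time stands still between calls to the robot, and variables do not carry over. Pictures are saved under pics/ and viewed, about 8 in all and at most 12, crops included, and the job is handed in when it is done.

```bash
mkdir -p pics
python3 - <<'E'
from workcell import env
import cv2
s=env.read_state();print(s['clock'],s['position'],s['tool_rot'],s['opening'])
for n in("top","side"):
    p=env.grab_frame(n);cv2.imwrite(f"pics/{n}0.png",p["image"])
    print(n,p["position"],p["orientation"],p["fx"],p["cx"],p["cy"],[k for k in p])
    for t in("holder","jaw_handle","jaw_pointer","cursor_tip","rest_post","rest_pivot","cutters","flux","spool","board"):
        r=env.search_frame(p,t);print(t,[(q["xyz"],q["score"]) for q in r[:2]])
print(env.read_state()['clock'])
E
```

```text
0.0 [0.15735955 0.60423001 0.22145722] [-8.98739424e+01  5.56776941e-03  1.65390633e+02] 0.9991191098123621
top [ 0.34813209 -0.01048708  1.24203765] [ 10.01945001  -0.77206607 -91.17347525] 411.43492104904885 314.92332065626186 197.81837801322519 ['image', 'fx', 'fy', 'cx', 'cy', 'position', 'orientation', 'shot']
holder [([0.5661, -0.0966, 0.023], 0.7), ([0.6099, -0.1235, 0.0454], 0.57)]
jaw_handle [([0.6106, -0.1212, 0.0448], 0.94)]
jaw_pointer [([0.6099, -0.1272, 0.0532], 0.67), ([0.7572, -0.0422, 0.0433], 0.61)]
cursor_tip [([0.5161, -0.1625, 0.0322], 0.38)]
rest_post [([0.5961, -0.0218, 0.019], 0.53)]
rest_pivot [([0.5651, -0.095, 0.0268], 0.93), ([0.6116, -0.1216, 0.0462], 0.4)]
cutters [([0.4964, 0.0871, 0.0115], 0.8)]
flux []
spool [([0.7548, -0.0415, 0.0429], 0.65)]
board []
side [ 0.29521561 -0.83460749  0.63223052] [ 58.05493492  -0.86104243 -17.94271132] 363.7593295449879 319.7225492517485 201.4287305708788 ['image', 'fx', 'fy', 'cx', 'cy', 'position', 'orientation', 'shot']
holder [([0.5546, -0.134, 0.0244], 0.96), ([0.4956, 0.0801, 0.0152], 0.72)]
jaw_handle [([0.6065, -0.1447, 0.0508], 0.98), ([0.4903, 0.0817, 0.0104], 0.4)]
jaw_pointer [([0.6031, -0.1471, 0.0451], 0.59)]
cursor_tip []
rest_post []
rest_pivot [([0.5639, -0.1319, 0.0262], 0.76)]
cutters [([0.4936, 0.0832, 0.0117], 0.7)]
flux []
spool [([0.7557, -0.0598, 0.0346], 0.93)]
board [([0.5161, -0.2868, 0.0087], 0.64)]
1.1
```

Run:
```python
import cv2
a=cv2.imread("pics/top0.png");b=cv2.imread("pics/side0.png")
cv2.imwrite("pics/side0b.png",cv2.resize(b[100:320,230:550],None,fx=2.5,fy=2.5,interpolation=cv2.INTER_CUBIC))
```

```text
(no output)
```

View pics/top0.png

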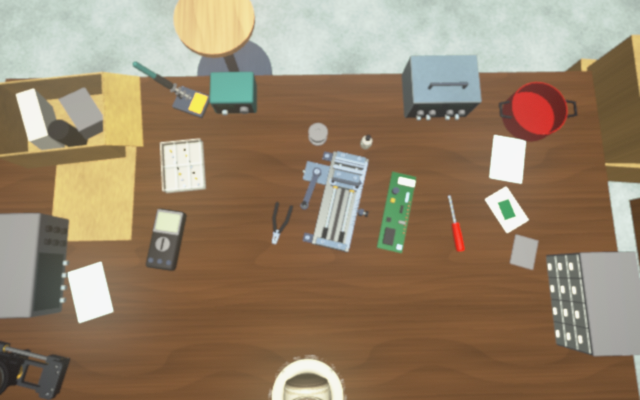

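View pics/side0b.png

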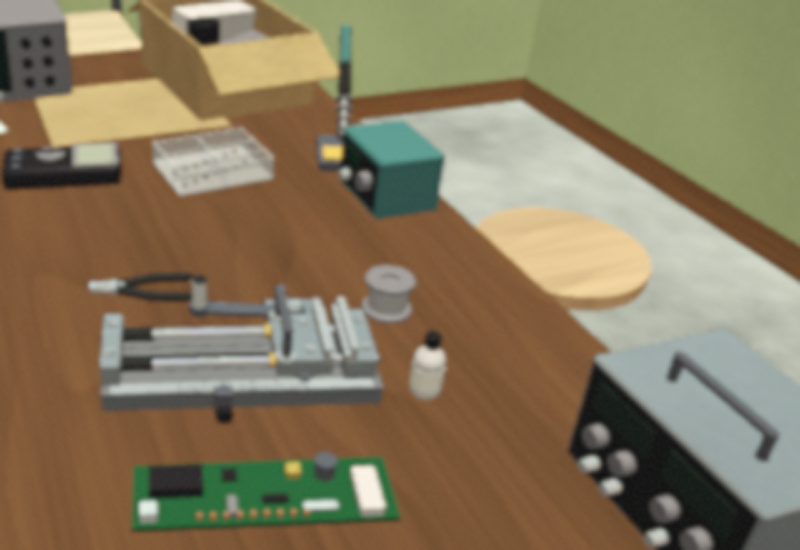

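Run:
```python
import cv2
a=cv2.imread("pics/top0.png");b=cv2.imread("pics/side0.png")
cv2.imwrite("pics/c1.png",cv2.resize(a[145:255,290:385],None,fx=5.4,fy=5.4,interpolation=cv2.INTER_CUBIC))
cv2.imwrite("pics/c2.png",cv2.resize(b[205:275,265:390],None,fx=6.4,fy=6.4,interpolation=cv2.INTER_CUBIC))
```

```text
(no output)
```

View pics/c1.png

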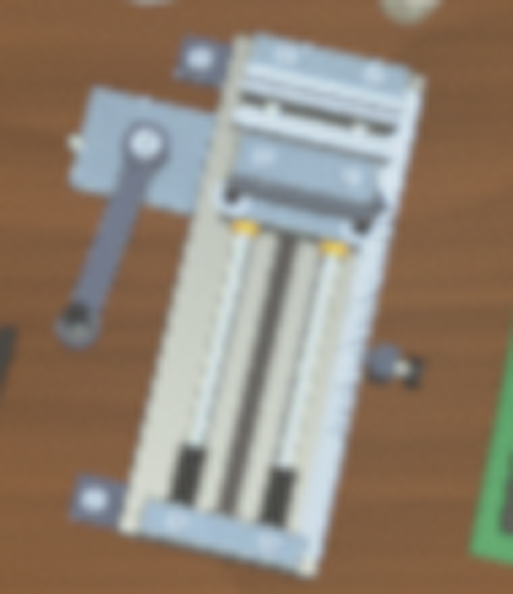

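View pics/c2.png

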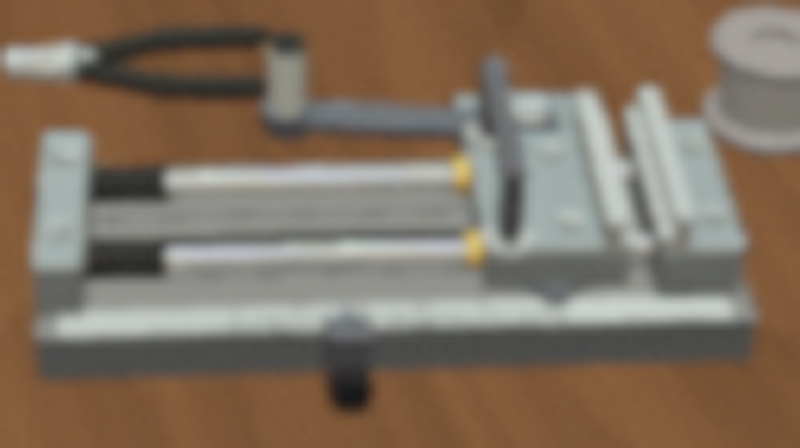

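```bash
cat > h.py <<'E'
import numpy as np
from scipy.spatial.transform import Rotation as R
CAM={"top":([0.34813209,-0.01048708,1.24203765],[10.01945001,-0.77206607,-91.17347525],411.43492,314.92332,197.81838),
"side":([0.29521561,-0.83460749,0.63223052],[58.05493492,-0.86104243,-17.94271132],363.75933,319.72255,201.42873)}
def proj(c,P):
    p,o,f,cx,cy=CAM[c];q=R.from_euler('xyz',o,degrees=True).inv().apply(np.atleast_2d(P)-p)
    return np.c_[cx+f*q[:,0]/-q[:,2],cy-f*q[:,1]/-q[:,2]]
def ray(c,uv):
    p,o,f,cx,cy=CAM[c];d=R.from_euler('xyz',o,degrees=True).apply([(uv[0]-cx)/f,-(uv[1]-cy)/f,-1]);return np.array(p),d
def onz(c,uv,z):
    p,d=ray(c,uv);return p+d*(z-p[2])/d[2]
T=lambda u,v:(290+u/5.4-.4,145+v/5.4-.4)
S=lambda u,v:(265+u/6.4-.4,205+v/6.4-.4)
def w(h,P):
    P=np.atleast_2d(P);c,s=np.cos(h[2]),np.sin(h[2]);return np.c_[h[0]+c*P[:,0]-s*P[:,1],h[1]+s*P[:,0]+c*P[:,1],P[:,2]]
def loc(h,P):
    d=np.array(P[:2])-h[:2];c,s=np.cos(h[2]),np.sin(h[2]);return c*d[0]+s*d[1],-s*d[0]+c*d[1]
E
python3 - <<'E'
from h import *
from scipy.optimize import least_squares
D=[("top",(310,575),(-.15,-.055,.024)),("top",(122,530),(-.15,.055,.024)),("top",(240,38),(.14,.055,.024)),("top",(422,80),(.14,-.055,.024)),
("top",(145,143),(.065,.09,.022)),("top",(307,199),(.04,0,.085)),
("side",(38,338),(-.15,-.055,.024)),("side",(752,314),(.14,-.055,.024)),("side",(40,375),(-.15,-.055,0)),("side",(750,358),(.14,-.055,0)),("side",(497,135),(.04,0,.07))]
def f(h): return np.concatenate([(proj(c,w(h,P))[0]-np.array((T if c=="top" else S)(*u))) for c,u,P in D])
r=least_squares(f,[.55,-.1,-.2],loss='soft_l1');h=r.x;print(h,'res px');print(r.fun.reshape(-1,2).round(1) if r.fun.size==22 else 0)
np.save("h.npy",h)
print("pivot",w(h,(.065,.09,.02)),"handle",w(h,(.04,0,.085)))
for z in(.058,):
    p=onz("top",T(79,322),z);q=onz("side",S(285,42),z);print("post",p,loc(h,p),q,loc(h,q))
print("cursor top",loc(h,onz("top",T(383,360),.036)),"side",loc(h,onz("side",S(348,322),.036)))
print("ptr",loc(h,onz("side",S(556,294),.028)))
E
```

```text
[ 0.5600857  -0.10911845 -0.25328036] res px
[[ 0.8  0.3]
 [-0.7 -0. ]
 [-0.7 -1.1]
 [ 0.6 -0.8]
 [ 0.2  0.1]
 [-1.  -0.1]
 [-1.  -0.7]
 [ 0.6 -0.1]
 [-0.7  0.7]
 [-0.1  0.1]
 [ 0.3  1.7]]
pivot [[ 0.6455642 -0.0382776  0.02     ]] handle [[ 0.59880952 -0.11914169  0.085     ]]
post [0.5385715  0.00081918 0.058     ] (np.float64(-0.048376079761771704), np.float64(0.10103908773870397)) [ 0.54192759 -0.00243197  0.058     ] (np.float64(-0.044312384657765276), np.float64(0.09873263625262411))
cursor top (np.float64(-0.026694960092717806), np.float64(-0.065090958194393)) side (np.float64(-0.02549023781841067), np.float64(-0.06753395083160793))
ptr (np.float64(0.06017036628903846), np.float64(-0.04439527704616162))
```

```bash
cat >> h.py <<'E'
import os
H=np.load("h.npy") if os.path.exists("h.npy") else None
PIV=np.array([.065,.09])
def post(th,z,r=.11): return w(H,(PIV[0]-r*np.cos(th),PIV[1]+r*np.sin(th),z))[0]
def ori(th,flip=0): return [-90,0,np.degrees(H[2]-th)+180-flip]
E
python3 - <<'E'
from h import *
from workcell import env
for uv in((273,205),(290,206),(276,240)):
    l=np.array(loc(H,onz("top",uv,.012)))-PIV;print("cutter r,th",np.hypot(*l),np.arctan2(l[1],-l[0]))
for fl in(0,180):
  for th in(.09,.8,1.57):
    q=env.inverse_kinematics(post(th,.03),ori(th,fl));print(fl,th,None if q is None else np.round(q,0))
  q=env.inverse_kinematics(w(H,(-.046,0,.066))[0],ori(np.pi/2,fl));print(q)
E
```

```text
cutter r,th 0.16727820867484608 0.6750861358788682
cutter r,th 0.13300107103695266 0.41700327461339715
cutter r,th 0.2410570067628519 0.29333436672530294
0 0.09 [ 17.  27. -25.   0. -39.  53.]
0 0.8 [ 21.  31. -17.   0. -43.   9.]
0 1.57 [ 19.  37.  -4.   0. -49. -34.]
[  7.01210261  22.31911399 -25.12740045   0.         -42.55348556
 -21.52399818]
180 0.09 [  17.   27.  -25.   -0.  -39. -127.]
180 0.8 [  21.   31.  -17.    0.  -43. -171.]
180 1.57 [ 19.  37.  -4.   0. -49. 146.]
[  7.01210261  22.31911399 -25.12740045   0.         -42.55348556
 158.47600182]
```

Run:
```python
from h import *
from workcell import env
import cv2
t=.09
env.gripper_to(.45,12)
env.goto(post(t,.16),ori(t))
print(env.move_straight(post(t,.031),rate=.12,force_limit=8))
env.gripper_to(0,12)
s=env.read_state();print(s['clock'],s['position'],s['opening'],s['force'])
p=env.grab_frame("side");cv2.imwrite("pics/g.png",cv2.resize(p["image"][140:300,240:440],None,fx=4,fy=3.75))
```

```text
False
6.4583 [ 0.54209256 -0.00118814  0.03123061] 0.17778514073127996 [-0.35994761  0.11794144  1.5134531 ]
```

View pics/g.png

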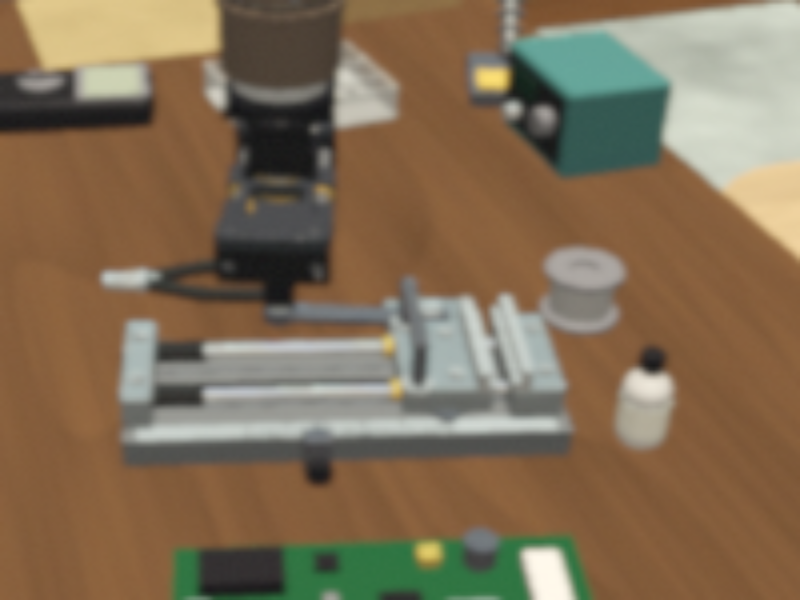

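The fingers hold the post (at 280,295; opening 15.5 mm matches the 16 mm post). Next I swing it along the arc.

Run:
```python
from h import *
from workcell import env
import cv2
for t in np.linspace(.09,1.57,10)[1:]:
    st=env.move_straight(post(t,.031),ori(t),rate=.08,force_limit=25)
    s=env.read_state();print(round(t,2),st,round(s['clock'],1),np.round(s['force'],1),round(s['opening'],3))
    if st: break
```

```text
0.25 False 6.9 [ 1.2 -0.6  1.9] 0.18
0.42 False 7.3 [ 3.3 -1.8  0.1] 0.177
0.58 False 7.6 [ 4.3 -3.6  0.2] 0.178
0.75 False 8.0 [ 4.2 -4.8  0.7] 0.181
0.91 False 8.4 [ 3.4 -5.5  1.1] 0.174
1.08 False 8.8 [ 2.5 -5.9  2.4] 0.177
1.24 False 9.1 [ 1.3 -5.   2.7] 0.177
1.41 False 9.5 [ 0.5 -5.1  3.2] 0.181
1.57 False 9.9 [-0.4 -5.7  4.2] 0.177
```

Run:
```python
from h import *
from workcell import env
import cv2
st=env.move_straight(post(1.62,.031),rate=.03,force_limit=10)
s=env.read_state();print(st,s['force'],s['position'],loc(H,s['position']))
env.gripper_to(.45)
env.move_straight(post(1.6,.16))
hx=.04
env.goto(w(H,(hx,0,.17))[0],ori(np.pi/2)); env.gripper_to(.36)
p=env.grab_frame("top");cv2.imwrite("pics/t2.png",cv2.resize(p["image"][140:260,270:390],None,fx=5,fy=5,interpolation=2))
print(env.read_state()['clock'])
for r in env.search_frame(p,"rest_post")[:2]: print(r, loc(H,r["xyz"]))
```

```text
True [-1.47747208  0.29721043  4.49918942] [0.67168828 0.06574557 0.03113656] (np.float64(0.06422437161145499), np.float64(0.19725057845975913))
13.1833
```

View pics/t2.png

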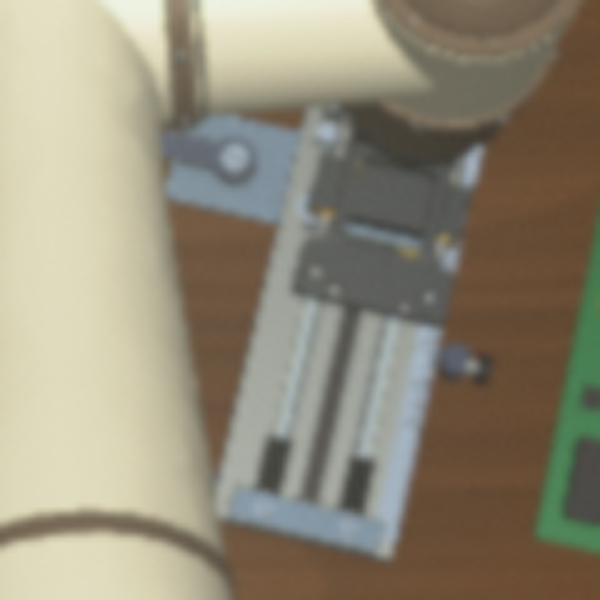

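Top view: the rest arm (175,145→235,158) is perpendicular to the holder, so it looks seated. I'll confirm that from the side view once I hold the handle.

Run:
```python
from h import *
from workcell import env
import cv2
print(env.move_straight(w(H,(.04,0,.066))[0],rate=.1,force_limit=10))
env.gripper_to(0,40)
s=env.read_state();print(s['clock'],s['opening'],s['force'],loc(H,s['position']))
p=env.grab_frame("side");cv2.imwrite("pics/s3.png",cv2.resize(p["image"][170:275,265:405],None,fx=5.6,fy=5.6,interpolation=2))
for r in env.search_frame(p,"rest_post")[:2]: print(r, loc(H,r["xyz"]))
for th in(1.3,1.47,1.571): print(th,(proj("side",post(th,.058))-[265,170])*5.6)
```

```text
False
14.9583 0.11572404002168403 [-3.28272995  1.78000911  3.67835978] (np.float64(0.03917051340057147), np.float64(-1.802528539631039e-05))
1.3 [[385.3242803  130.58019418]]
1.47 [[417.67337541 126.82771023]]
1.571 [[437.42247399 125.96726046]]
```

View pics/s3.png

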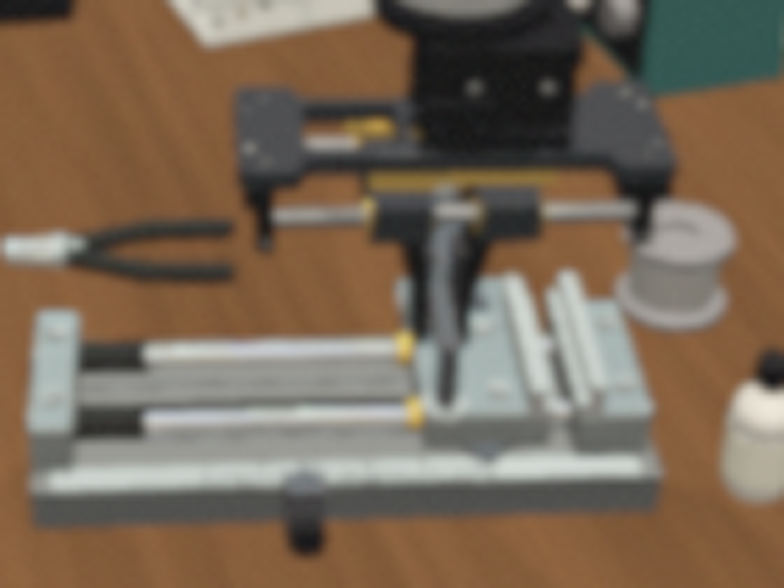

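The bar is in the grip (10 mm opening), but the gripper hides the post. I'll pull partway, which clears the view, and check the rest there before reaching the mark.

Run:
```python
from h import *
from workcell import env
import cv2
print(env.move_straight(w(H,(-.03,0,.066))[0],rate=.06,force_limit=40))
s=env.read_state();print(s['clock'],s['opening'],s['force'],loc(H,s['position']))
p=env.grab_frame("side");cv2.imwrite("pics/s4.png",cv2.resize(p["image"][170:275,265:405],None,fx=5.6,fy=5.6,interpolation=2))
for th in(1.3,1.47,1.571): print(th,(proj("side",post(th,.058))-[265,170])*5.6)
```

```text
False
16.375 0.11447654570592147 [ 7.01760407 -5.84639106 -6.58144894] (np.float64(-0.025398131418910595), np.float64(0.00014235608006249196))
1.3 [[385.3242803  130.58019418]]
1.47 [[417.67337541 126.82771023]]
1.571 [[437.42247399 125.96726046]]
```

View pics/s4.png

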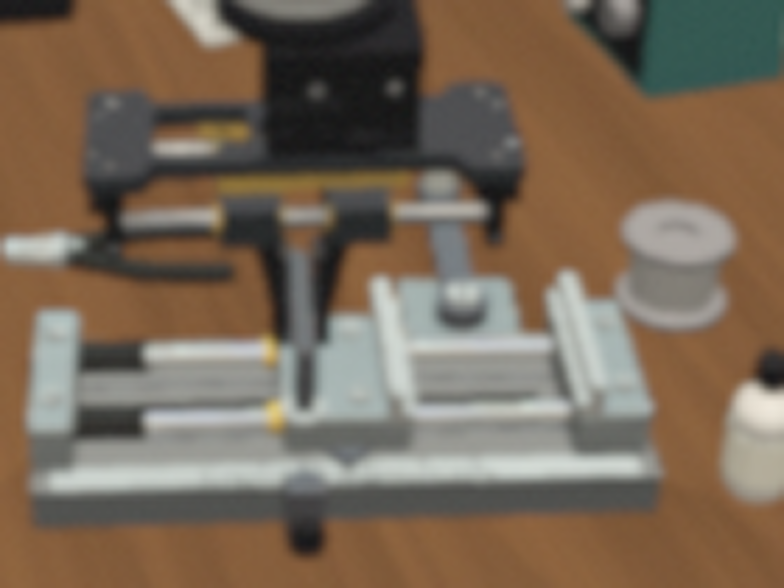

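Run:
```python
from h import *
f=lambda u,v:(265+u/5.6-.4,170+v/5.6-.4)
for th in(1.25,1.4,1.5,1.571): print(th,[np.round((proj("side",post(th,z))[0]-[265,170]+.4)*5.6) for z in(.02,.035)])
print("piv",(proj("side",w(H,(*PIV,.02)))-[265,170]+.4)*5.6)
def ony(uv,y):
    p,d=ray("side",uv);n=np.array([-np.sin(H[2]),np.cos(H[2]),0]);t=(y-n@(p-[H[0],H[1],0]))/(n@d);q=p+t*d;return loc(H,q)[0],q[2]
print("ptr",ony(f(348,461),-.051),"cur",loc(H,onz("side",f(305,481),.036)),ony(f(305,475),-.0524))
```

```text
1.25 [array([376., 193.]), array([377., 170.])]
1.4 [array([404., 188.]), array([405., 166.])]
1.5 [array([423., 187.]), array([424., 164.])]
1.571 [array([436., 186.]), array([438., 163.])]
piv [[460.21191975 298.68410963]]
ptr (np.float64(-0.004571639774279639), np.float64(0.031153315363035783)) cur (np.float64(-0.02539602818265163), np.float64(-0.06976002730370258)) (np.float64(-0.024223521853252723), np.float64(0.024754245720776114))
```

The post foot is at (439,185), matching 1.571 rad, so the rest is seated. The pointer is at (348,461), with about 20 mm left to the cursor.

Run:
```python
from h import *
from workcell import env
import cv2
print(env.move_straight(w(H,(-.0515,0,.066))[0],rate=.03,force_limit=40))
env.dwell(.3)
s=env.read_state();print(s['clock'],s['opening'],s['force'],loc(H,s['position']))
p=env.grab_frame("side");cv2.imwrite("pics/s5.png",cv2.resize(p["image"][225:275,285:365],None,fx=10,fy=10,interpolation=2))
q=env.grab_frame("top");cv2.imwrite("pics/t5.png",cv2.resize(q["image"][180:230,325:385],None,fx=10,fy=10,interpolation=2))
```

```text
False
17.5917 0.11146845868037204 [ 8.95526848 -8.39350032 -7.32456035] (np.float64(-0.046415119526257126), np.float64(0.0001832012921572368))
```

View pics/s5.png

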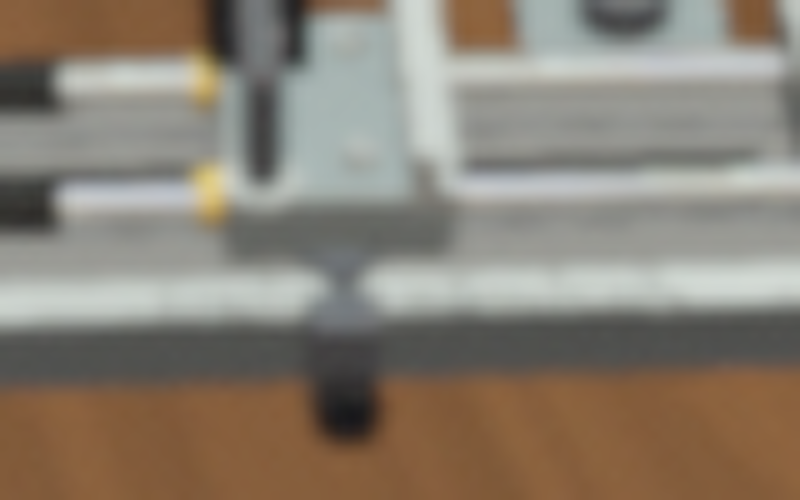

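View pics/t5.png

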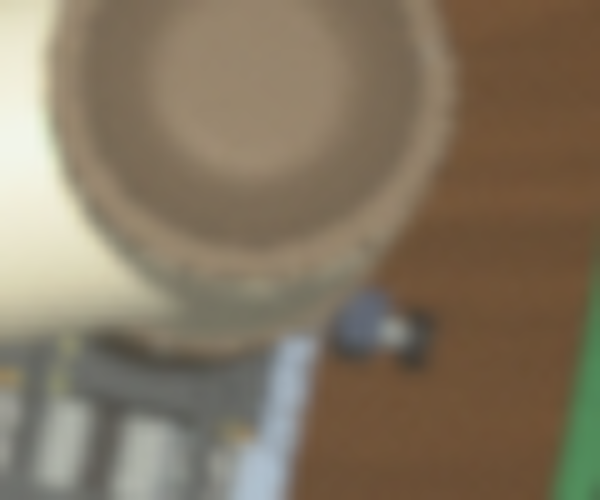

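The pointer tip (342,278) and the cursor nose (342,288) meet point to point, within about 1 mm along the scale. The top view is blocked by the wrist. I'm handing in.

Run:
```python
from workcell import env
s=env.read_state();print(s['clock'],s['force'],max(abs(v) for v in s['qvel']))
env.close_job()
```

```text
17.6917 [ 8.68079996 -7.6815803  -7.9892436 ] 0.058720838117921566
the job is handed in; nothing more can be done
```

The holder is ready and the job is handed in at about 17.7 s of the 54 s allowed. The board rest is swung out to its stop, and the gripper is holding the jaw open at the cursor.

- **Board rest:** I gripped the post, swung it round the full arc and let go so the detent could seat it. The side view then showed the post where 1.571 rad would put it, to about 0.02 rad. That check was made partway through the pull, before the jaw reached the mark.
- **Jaw:** The grip on the handle bar read about 10 mm, close to its 11 mm thickness. I pulled it about 86 mm. In the last side picture the pointer and the cursor nose meet tip to tip, within 1–2 mm along the scale.
- **Force at hand-in:** About 10 N of the measured force on the tool lay along the pull, close to the 11 N expected from the spring. The arm was practically still.

**Checks that failed or disagreed:**
- The last top view was blocked by the wrist, so the pointer alignment rests on the side camera alone.
- The trained network did not find the post after the swing, so I compared its predicted position with the picture by eye.
- The arm stopped about 5 mm short of its commanded position under the spring load, so I commanded a longer pull to make up for it.
- My measurements of the cursor's position differed by about 2.5 mm, so I relied on the direct tip-to-tip view.

I saw no sign that the cursor or anything else on the bench had moved, but I did not measure each item again at the end.

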